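# Wind the ratchet drying turntable back to its start stop

## Robot

A 6-joint arm with a two-finger parallel gripper is mounted at the origin on the work surface. World frame = base frame: x ahead of the robot, y to its left, z up, the work surface at z = 0. Lengths are in mm, angles in rad, forces in N, time in s.
With the tool pointing down it reaches from about 350 to 775 mm from the base axis. Payload 7.3 kg.
Tool frame: the origin (TCP) lies between the finger pads; the fingertips stand 25 mm ahead of it and the grasp point (between the pads) lies 6 mm ahead of it; z points along the fingers, y is the line along which they close (so a half turn about z gives the same grasp; the last joint's range is limited). The gripper opens to 92 mm and grips with 3 to 60 N. Pads are 19 mm wide; open, the fingers measure 130 mm over their backs; the gripper's body (75 mm by 190 mm) begins 47 mm behind the grasp point.
Start: joints at [0.979, 0.342, 1.524, -0, 1.275, -0.146], TCP at [226.357, 473.714, 251.741] pointing down, gripper open.
Joint ranges: [-2.53, 2.53], [-0.77, 2.02], [0.04, 2.7], [-1, 4.14], [0.28, 2.66], [-3.11, 3.11]. Speed limits (rad/s): [2.57, 2.57, 3.14, 3.14, 3.14, 3.14].

## Interface

Orientations are given as [roll, pitch, yaw] about the fixed x, y, z axes, in that order (R = Rz(yaw) Ry(pitch) Rx(roll)).
In Python, from plant import bot gives the robot as it stands.
- The arm moves only by the tool play_rows, never from a script. Its argument "commands" is a list of rows, each an object of numbers: "x", "y", "z": the shift along the tool's x, y, z in m; "twist": the turn about the tool's z in degrees. In form: [{"x": .., "y": .., "z": .., "twist": ..}, ...]. A call has exactly 8 rows; each row is the pose to reach, as a shift and turn from the pose commanded when the call began, along the tool's axes at that moment; what a row does not reach only later rows make up. A row lasts 1/10 s, in which the tool goes at most 50 mm and 8.59 degrees, less where a joint would pass 70% of its speed; a pose out of reach is approached as far as the arm can. A call with a gripper value outside its range is refused whole. "jaw" is the closure, from 0 (fully open) to 1 (shut), set as the call begins (left out, the last holds). The fingers move at their own pace and stop on an object; the grip force is fixed at half the most. Time passes only in rows, so rows that repeat a pose let the fingers close, or fill a call up. It gives the time, the measured TCP pose, the force, the opening and the grip force at its end, in the units of the state.
- bot.get_obs(): the state, without advancing time (a new reading comes with each control period).
- bot.capture(name): name is "scene" or "top" or "wrist"; returns a dict with "pixels" (384x512x3 uint8, red, green, blue), "fx", "fy", "cx", "cy" (pixels), "eye" and "rotation" of the camera in the world. Camera axes: x right, y down, z forward; pixel columns grow to the right and rows downward; lengths in mm; the calibration is good to about 2 mm. A picture is of the moment at which its call begins. There is no depth.
- bot.close_job(): hands the job in; it is judged then, once.
The state is a dict: "time": time; "joint_positions": joint angles; "dq": joint speeds; "tau": joint torques, N m; "tool_pos": TCP position; "tcp_rot": TCP orientation; "contact_force": force on the tool from outside, world axes, zero at the start; "moment": the same for the moment, N m; "grip_width": finger opening in mm; "finger_force": force on a finger pad.
Only numpy, scipy, OpenCV 4.12 (cv2) and the standard library are available. Lean on these libraries where they do the work, as an engineer would, in place of code of your own. Each camera call takes 0.05 s, during which the arm holds its last target. There are 200 camera calls.

## Task

Wind the drying turntable back to its start: lift the holding pawl by its cross handle and throw it right back so that it stays there, turn the turntable back (counterclockwise seen from above) by its knob until its lug bears against the stop post, then set the pawl down on the teeth again. Work gently: do not force the turntable against the pawl, and bring the lug up to the stop with a light but definite push, without hitting or straining it. Leave the lug touching the stop, let go of everything, and leave the other things on the table where they are.

Things in the scene. Friction and masses are not known exactly. Their poses are not given: they have to be found in the camera images.
- turntable: Round ratchet turntable on an upright axis, carrying three dark cups upside down. Origin on its axis at table height, z up, x through knob and lug. Disc 220 mm across (top at 33 mm), wooden middle 164 mm (top at 45 mm, cups to 65 mm). Stiff: stays where left, takes about 4 N at the knob. Backwards is counterclockwise from above.
- knob (a point): Middle of the upright round black knob on the turntable: 24 mm across, 56 to 106 mm above the table; this point is at 88 mm, 60 mm from the axis. It spins freely on its own pin, goes round with the turntable and stays well away from the pawl. Once the lug touches the stop, a rise of 5 to 10 N in the push here is plenty; 20 N more than turning takes would strain the stop (10 N there).
- lug_face (a point): Point on the leading (counterclockwise) side of the turntable's lug (turntable_c0), a steel finger 12 mm wide sticking out under the teeth to 135 mm from the axis, 17 to 29 mm above the table, in line with the knob. This point, 121 mm from the axis, meets the stop post; if the post stood at its block's middle the lug would then lie 0.115 rad clockwise of the stop's x axis. On touching, the push felt at the knob rises sharply.
- stop: Stop carriage, fixed to the base: a dark block 18 by 56 by 12 mm carrying an upright steel post (post_c0) 16 mm across, 10 to 40 mm above the table, 122 mm from the turntable's axis. Origin on that axis, 12 mm above the table, x towards the block's middle. The post is clamped up to 9 mm to either side of the block's middle, and its place is not measured: it is rigid and must be felt or seen.
- pawl: Dark steel drop pawl. Origin on its level hinge, x along the hinge, y towards the turntable's axis and z up when down. It lifts by turning about +x: 0 rad fully down, 1.95 thrown right back (end of its swing). 0.13 to 0.21 kg, turns easily. It balances near 1.2 rad: beyond, it falls back slowly and stays; below, it falls slowly on to the teeth.
- pawl_nose (a point): Tip of the pawl's nose, which drops from above among the 18 upright saw teeth round the turntable's rim (11 mm high, tips at 45 mm, 86 to 110 mm from the axis). Resting on a tooth the pawl is up to 0.25 rad above fully down. While down it lets the turntable go back at most one tooth (0.35 rad), then blocks; clockwise it clicks over.
- pawl_handle (a point): Grip point on the pawl's cross handle, a level round steel bar 12 mm across, parallel to the hinge, free 20 mm to either side. In the pawl's frame at 36, 40, 33 mm (x, y, z), 52 mm from the hinge line. Pawl down: 95 mm above the table, over the teeth, seen from the hinge 0.69 rad above level; thrown back: 87 mm up, outside the hinge. The bar turns within a light grip.
- pawl_hinge (a point): Middle of the pawl's hinge line, 62 mm above the table, 150 mm from the turntable's axis, between two fixed cheeks 36 mm apart over their outsides.
- base: Plywood base board, 290 by 370 by 12 mm, fixed to the table, carrying turntable, pawl and stop. Origin under the turntable's axis at table height; the pawl's hinge lies in its -y direction.
- bottle_a: Green bottle, 56 mm across, 170 mm high; origin at the centre of its underside. Loose, to be left alone.
- bottle_b: Green bottle, 56 mm across, 160 mm high; origin at the centre of its underside. Loose, to be left alone.
- jar: Amber jar with white lid, 68 mm across, 85 mm high; origin at the centre of its underside. Loose, to be left alone.
- pot: White ceramic pot, 100 mm across, 75 mm high; origin at the centre of its underside. Loose, to be left alone.
- spatula: Spatula 200 mm long, lying; origin at the centre of its underside. Loose, to be left alone.
- brush: Brush 170 mm long, lying; origin at the centre of its underside. Loose, to be left alone.
- sanding_block: Cork sanding block 35 by 80 by 30 mm; origin at the centre of its underside. Loose, to be left alone.

How it is judged (in metres and radians):
On the way, in this order (a step that is already met when the one before it is completed fails the run):
1. the pawl is lifted and thrown back, clear of the teeth (angle between pawl's own z axis and vertical above 1.4 rad), for 0.2 s.
2. with the pawl still back, the lug bears on the stop (pressed with more than 1.5 N) (distance between turntable_c0 and post_c0 below 0.0175 m and contact force between turntable and stop above 1.5 N and angle between pawl's own z axis and vertical above 1 rad), for 0.1 s.
At the end, for the whole second after the job is handed in: The lug is against the stop (gap under 3 mm), the pawl lies down on the teeth (within 0.33 rad of fully down), turntable and pawl are at rest (distance between turntable_c0 and post_c0 below 0.0175 m and angle between pawl's own z axis and vertical below 0.33 rad and angular speed of each of turntable, pawl below 0.05 rad/s); the robot touches nothing.
It fails at once if the turntable is forced against the pawl with more than 20 N (contact force between turntable and pawl above 20 N).
It fails at once if the lug is driven against the stop with more than 10 N (contact force between turntable and stop above 10 N).
It fails at once if a bystander is moved by more than 25 mm (distance of any of bottle_a, bottle_b, jar, pot, spatula, brush, sanding_block from where it was at the start of the episode above 0.025 m).
It also fails if it takes over 72 s, if anything falls off the work surface, if the arm or the gripper's body presses on something with over 40 N, if the wrist force passes 120 N, or if a joint passes its speed limit or range.

## Working session

There is one attempt and no reset: what is moved stays moved. The work goes in short steps, Python scripts to look and compute and a tool call to move; the robot and the scene stay as the last step left them, time stands still between calls to the robot, and variables do not carry over. Pictures are saved under pics/ and viewed, at most 10 in all, crops included, and the job is handed in when it is done.

Besides the shell and the picture viewer there is one more tool, called after "Emit:" by a JSON object that holds its "op" and its "data". play_rows: Moves the arm, as the interface text tells. Its arguments: {"type":"object","properties":{"commands":{"type":"array"},"jaw":{"type":"number"}},"required":["commands"]}

```bash
ls; mkdir -p pics; python3 - <<'E'
from plant import bot
import cv2
o=bot.get_obs(); print({k:o[k] for k in("time","tool_pos","tcp_rot","contact_force","grip_width")})
for n in("scene","top"):
    c=bot.capture(n); cv2.imwrite(f"pics/{n}0.png",c["pixels"][:,:,::-1]); print(n,c["fx"],c["cx"],c["cy"],c["eye"],c["rotation"])
E
```

```text
pics
{'time': 0.0, 'tool_pos': array([226.14620097, 473.38775364, 251.04913851]), 'tcp_rot': array([-3.14006337e+00, -1.80544624e-04,  2.69580065e+00]), 'contact_force': array([-1.37717434, -0.66717178, -0.63888972]), 'grip_width': 91.66480280467749}
scene 496.01449277901725 253.90630375674462 195.11391187948433 [1110.83913797  580.52551723  785.53101673] [-2.33533762  0.00858508  2.33284397]
top 454.1267299451578 261.05145475581924 186.42062138893377 [ 433.46070821   45.57972736 1012.67229959] [-3.01216682  0.01538947 -1.57123565]
```

View pics/scene0.png

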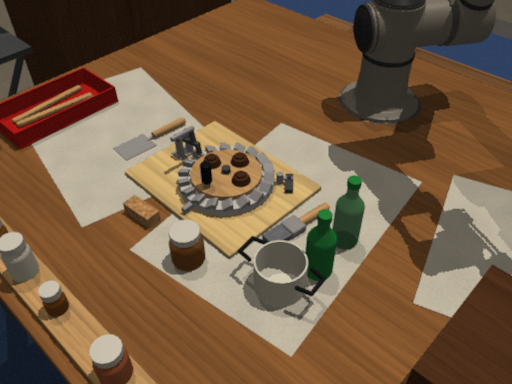

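View pics/top0.png

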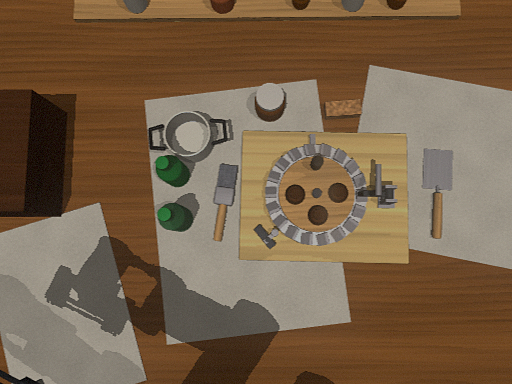

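Top view: turntable centre about (316,193), knob (317,161), lug (311,140), stop (266,236) and pawl (380,190), with the handle bar up-left of the pawl. Next I'll enlarge the crop for exact pixels.

```bash
cat > h.py <<'E'
import numpy as np, cv2
from scipy.spatial.transform import Rotation as R
def ray(c,u,v):
    d=R.from_euler("xyz",c["rotation"]).as_matrix()@np.array([(u-c["cx"])/c["fx"],(v-c["cy"])/c["fy"],1.]); return np.array(c["eye"]),d
def onz(c,u,v,z):
    e,d=ray(c,u,v); return e+d*(z-e[2])/d[2]
def proj(c,p):
    q=R.from_euler("xyz",c["rotation"]).as_matrix().T@(np.array(p)-c["eye"]); return c["cx"]+c["fx"]*q[0]/q[2],c["cy"]+c["fy"]*q[1]/q[2]
E
python3 - <<'E'
from plant import bot
from h import *
c=bot.capture("top"); im=c["pixels"][:,:,::-1]
cv2.imwrite("pics/crop.png",cv2.resize(im[125:270,230:420],None,fx=4,fy=4,interpolation=cv2.INTER_CUBIC))
# board: corners by colour
hsv=cv2.cvtColor(np.ascontiguousarray(im),cv2.COLOR_BGR2HSV)
for n,(u,v,z) in dict(tt=(316.5,193,45),knob=(317,161,106),lug=(311.5,136,29),stop=(266,236,24),b1=(242,131,12),b2=(407,133,12),b3=(408,263,12),b4=(239,260,12),han=(374,176,95)).items(): print(n,onz(c,u,v,z).round())
E
```

```text
tt [545. -58.  45.]
knob [603. -54. 106.]
lug [674. -51.  29.]
stop [454.  50.  24.]
b1 [690. 104.  12.]
b2 [ 684. -267.   12.]
b3 [ 396. -257.   12.]
b4 [402. 109.  12.]
han [ 574. -170.   95.]
```

View pics/crop.png

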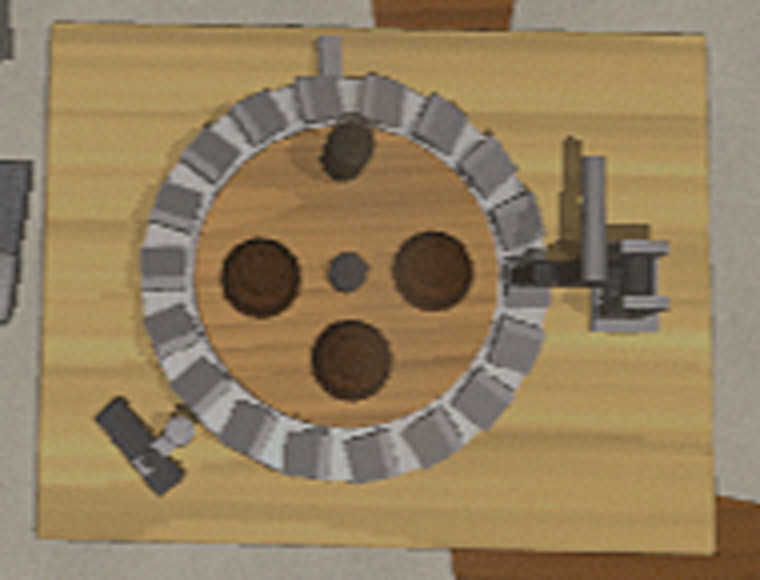

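The crop shows the boss at (347,271), knob top near (354,140), lug end (330,38), post top (180,431), and the handle bar running along column 594 from row 157 to 280 at crop scale.

```bash
python3 - <<'E'
from plant import bot
from h import *
c=bot.capture("top"); o=bot.get_obs()
f=lambda u,v,z:onz(c,u/4+230-.4,v/4+125-.4,z).round(1)
print("axis",f(347,271,50),f(346.5,278,40),"knob",f(354,140,106),"lug",f(329,40,29),"post",f(180,431,40),"barend",f(594,157,100),"barmid",f(594,205,100),f(594,205,95),"cheeks",f(632,245,70),f(632,325,70))
Rt=R.from_euler("xyz",o["tcp_rot"]).as_matrix(); print(Rt.round(3), o["time"])
w=bot.capture("wrist"); print(w["eye"],R.from_euler("xyz",w["rotation"]).as_matrix().round(2),w["fx"])
E
```

```text
axis [545.8 -57.5  50. ] [543.1 -58.2  40. ] knob [606.  -56.1 106. ] lug [676.9 -51.9  29. ] post [461.3  31.7  40. ] barend [ 597.9 -178.3  100. ] barmid [ 573.3 -177.5  100. ] [ 574.  -178.7   95. ] cheeks [ 556.7 -203.8   70. ] [ 514.9 -202.3   70. ]
[[-0.902  0.431 -0.001]
 [ 0.431  0.902 -0.001]
 [ 0.    -0.001 -1.   ]] 0.2
[149.73600384 509.4563949  384.85226481] [[ 0.43  0.86  0.28]
 [ 0.9  -0.41 -0.13]
 [-0.    0.31 -0.95]] 330.55473901541956
```

Emit:
{"op": "play_rows", "data": {"commands": [{"x": -0.037, "y": -0.027, "z": 0, "twist": -3}, {"x": -0.075, "y": -0.054, "z": 0, "twist": -6}, {"x": -0.112, "y": -0.081, "z": 0, "twist": -9}, {"x": -0.15, "y": -0.109, "z": 0, "twist": -12}, {"x": -0.187, "y": -0.136, "z": 0, "twist": -15}, {"x": -0.224, "y": -0.163, "z": 0, "twist": -18}, {"x": -0.262, "y": -0.19, "z": 0, "twist": -21}, {"x": -0.299, "y": -0.218, "z": 0, "twist": -25}], "jaw": 0}}

```text
time: 1.05
tool_pos: [402.7, 146.4, 251.9]
tcp_rot: [3.141, 0.001, 3.135]
contact_force: [0.2, 0.5, 0.7]
grip_width: 91.5
finger_force: 0.0
```

Emit:
{"op": "play_rows", "data": {"commands": [{"x": -0.022, "y": -0.042, "z": 0, "twist": 0}, {"x": -0.045, "y": -0.084, "z": 0, "twist": 0}, {"x": -0.068, "y": -0.126, "z": 0, "twist": 0}, {"x": -0.09, "y": -0.168, "z": 0, "twist": 0}, {"x": -0.112, "y": -0.21, "z": 0, "twist": 0}, {"x": -0.135, "y": -0.252, "z": 0, "twist": 0}, {"x": -0.158, "y": -0.294, "z": 0, "twist": 0}, {"x": -0.175, "y": -0.323, "z": 0, "twist": 0}]}}

```text
time: 1.85
tool_pos: [574.8, -179.6, 251.3]
tcp_rot: [-3.141, -0.0, 3.13]
contact_force: [-0.2, 0.4, 0.1]
grip_width: 92.1
finger_force: 0.0
```

```bash
python3 - <<'E'
from plant import bot
from h import *
c=bot.capture("wrist"); o=bot.get_obs(); print(o["tool_pos"],o["tcp_rot"],o["joint_positions"].round(2))
cv2.imwrite("pics/w1.png",cv2.resize(c["pixels"][:,:,::-1],(768,576),interpolation=cv2.INTER_CUBIC))
import pickle; pickle.dump(c,open("w1.pkl","wb"))
for p in [(578,-177,103),(542,-208,62),(545,-58,50),(597,-177,103)]: print(p,np.array(proj(c,p))*1.5)
E
```

```text
[ 576.32893096 -183.2449033   250.67423798] [-3.13897360e+00  1.24195898e-03  3.12831502e+00] [-0.43  0.49  1.29 -0.    1.36 -1.99]
(578, -177, 103) [386.69244781 278.9114215 ]
(542, -208, 62) [338.09598083 207.98492206]
(545, -58, 50) [561.62091751 207.01732954]
(597, -177, 103) [386.96104316 308.78995767]
```

View pics/w1.png

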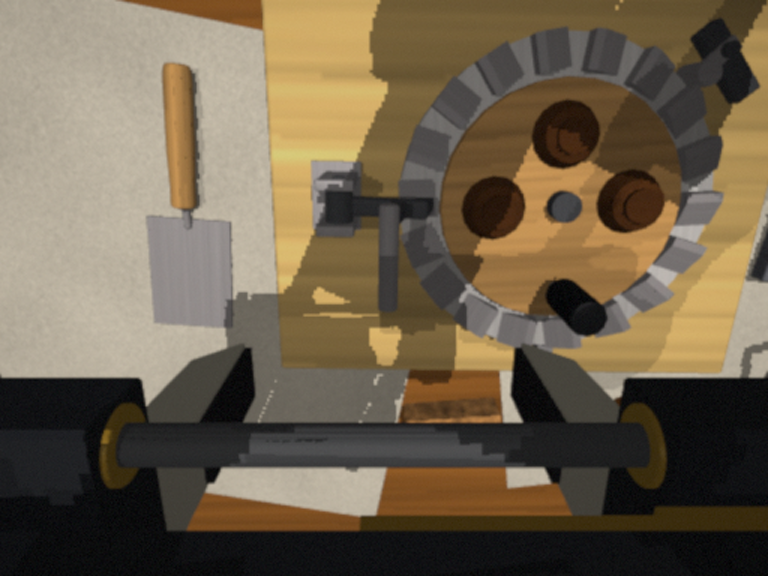

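The wrist picture agrees with the model: bar at column 388, rows 210–310; hinge at (338,208); boss at (564,207). I'll check the settled pose.

```bash
python3 - <<'E'
from plant import bot
from h import *
for i in range(3):
    o=bot.get_obs(); print(o["time"],o["tool_pos"].round(1),o["dq"].round(3)); c=bot.capture("wrist")
print(onz(c,388/1.5,300/1.5,102),onz(c,564/1.5,207/1.5,50),onz(c,590/1.5,320/1.5,106))
E
```

```text
1.9 [ 576.3 -183.2  250.7] [ 0.046 -0.056  0.123  0.006 -0.021  0.068]
1.95 [ 575.1 -180.5  250.5] [ 0.056 -0.05   0.086  0.025  0.01   0.033]
2.0 [ 574.2 -178.3  250.6] [ 0.041 -0.038  0.049  0.013  0.006  0.01 ]
[ 590.71107709 -174.93304519  102.        ] [544.23502592 -55.098695    50.        ] [603.66559965 -53.09242826 106.        ]
```

Emit:
{"op": "play_rows", "data": {"commands": [{"x": -0.001, "y": 0, "z": 0.03, "twist": 0}, {"x": -0.003, "y": 0, "z": 0.065, "twist": 0}, {"x": -0.003, "y": 0, "z": 0.1, "twist": 0}, {"x": -0.003, "y": 0, "z": 0.125, "twist": 0}, {"x": -0.003, "y": 0, "z": 0.14, "twist": 0}, {"x": -0.003, "y": 0, "z": 0.142, "twist": 0}, {"x": -0.003, "y": 0, "z": 0.142, "twist": 0}, {"x": -0.003, "y": 0, "z": 0.142, "twist": 0}]}}

```text
time: 2.85
tool_pos: [577.6, -176.2, 111.2]
tcp_rot: [-3.141, 0.002, 3.133]
contact_force: [0.1, -1.6, 0.1]
grip_width: 91.7
finger_force: 0.0
```

Emit:
{"op": "play_rows", "data": {"commands": [{"x": 0, "y": 0, "z": 0, "twist": 0}, {"x": 0, "y": 0, "z": 0, "twist": 0}, {"x": 0, "y": 0, "z": 0, "twist": 0}, {"x": 0, "y": 0, "z": 0, "twist": 0}, {"x": 0, "y": 0, "z": 0, "twist": 0}, {"x": 0, "y": 0, "z": 0, "twist": 0}, {"x": 0, "y": 0, "z": 0, "twist": 0}, {"x": 0, "y": 0, "z": 0, "twist": 0}], "jaw": 1}}

```text
time: 3.65
tool_pos: [577.1, -176.6, 109.7]
tcp_rot: [3.141, -0.0, 3.132]
contact_force: [1.2, -0.1, -0.2]
grip_width: 32.2
finger_force: 0.0
```

Emit:
{"op": "play_rows", "data": {"commands": [{"x": 0, "y": 0, "z": 0, "twist": 0}, {"x": 0, "y": 0, "z": 0, "twist": 0}, {"x": 0, "y": 0, "z": 0, "twist": 0}, {"x": 0, "y": 0, "z": 0, "twist": 0}, {"x": 0, "y": 0, "z": 0, "twist": 0}, {"x": 0, "y": 0, "z": 0, "twist": 0}, {"x": 0, "y": 0, "z": 0, "twist": 0}, {"x": 0, "y": 0, "z": 0, "twist": 0}]}}

```text
time: 4.45
tool_pos: [577.1, -176.5, 109.7]
tcp_rot: [3.141, 0.0, 3.132]
contact_force: [0.4, -0.1, 1.1]
grip_width: 11.2
finger_force: 30.0
```

```bash
python3 - <<'E'
from plant import bot
from h import *
o=bot.get_obs(); print({k:np.round(o[k],2) for k in("time","tool_pos","contact_force","grip_width","finger_force")})
a0=np.arccos((o["tool_pos"][1]+208)/52)
print(a0, 62+52*np.sin(a0))
p=lambda a:np.array([52*np.cos(a),52*np.sin(a)])
for a in np.linspace(a0,2.5,17): print(round(a,2),(p(a)-p(a0)).round(1))
E
```

```text
{'time': np.float64(4.45), 'tool_pos': array([ 577.07, -176.49,  109.72]), 'contact_force': array([ 0.43, -0.13,  1.05]), 'grip_width': np.float64(11.23), 'finger_force': np.float64(29.99)}
0.9199070147486127 103.36835478138471
0.92 [0. 0.]
1.02 [-4.2  2.9]
1.12 [-8.7  5.4]
1.22 [-13.5   7.4]
1.31 [-18.3   8.9]
1.41 [-23.4  10. ]
1.51 [-28.5  10.5]
1.61 [-33.6  10.6]
1.71 [-38.7  10.1]
1.81 [-43.8   9.2]
1.91 [-48.7   7.7]
2.01 [-53.4   5.8]
2.1 [-58.    3.4]
2.2 [-62.3   0.6]
2.3 [-66.2  -2.7]
2.4 [-69.9  -6.3]
2.5 [-73.2 -10.2]
```

Emit:
{"op": "play_rows", "data": {"commands": [{"x": 0, "y": -0.0042, "z": -0.0029, "twist": 0}, {"x": 0, "y": -0.0087, "z": -0.0054, "twist": 0}, {"x": 0, "y": -0.0135, "z": -0.0074, "twist": 0}, {"x": 0, "y": -0.0183, "z": -0.0089, "twist": 0}, {"x": 0, "y": -0.0234, "z": -0.01, "twist": 0}, {"x": 0, "y": -0.0285, "z": -0.0105, "twist": 0}, {"x": 0, "y": -0.0336, "z": -0.0106, "twist": 0}, {"x": 0, "y": -0.0387, "z": -0.0101, "twist": 0}]}}

```text
time: 5.25
tool_pos: [576.4, -214.4, 121.1]
tcp_rot: [3.14, -0.0, 3.132]
contact_force: [-2.2, 6.2, 6.6]
grip_width: 11.1
finger_force: 30.1
```

Emit:
{"op": "play_rows", "data": {"commands": [{"x": 0, "y": -0.0051, "z": 0.0009, "twist": 0}, {"x": 0, "y": -0.01, "z": 0.0024, "twist": 0}, {"x": 0, "y": -0.0147, "z": 0.0043, "twist": 0}, {"x": 0, "y": -0.0193, "z": 0.0067, "twist": 0}, {"x": 0, "y": -0.0236, "z": 0.0095, "twist": 0}, {"x": 0, "y": -0.0275, "z": 0.0128, "twist": 0}, {"x": 0, "y": -0.0312, "z": 0.0164, "twist": 0}, {"x": 0, "y": -0.0345, "z": 0.0203, "twist": 0}]}}

```text
time: 6.05
tool_pos: [575.7, -249.6, 99.5]
tcp_rot: [3.141, -0.002, 3.132]
contact_force: [-4.3, 4.9, 6.1]
grip_width: 10.9
finger_force: 30.0
```

Emit:
{"op": "play_rows", "data": {"commands": [{"x": 0, "y": 0, "z": 0, "twist": 0}, {"x": 0, "y": 0, "z": 0, "twist": 0}, {"x": 0, "y": 0, "z": 0, "twist": 0}, {"x": 0, "y": 0, "z": 0, "twist": 0}, {"x": 0, "y": 0, "z": 0, "twist": 0}, {"x": 0, "y": 0, "z": -0.01, "twist": 0}, {"x": 0, "y": 0, "z": -0.04, "twist": 0}, {"x": 0, "y": 0, "z": -0.075, "twist": 0}], "jaw": 0}}

```text
time: 6.85
tool_pos: [575.8, -249.4, 174.9]
tcp_rot: [3.14, -0.002, 3.132]
contact_force: [0.5, -0.5, 0.1]
grip_width: 70.6
finger_force: 0.0
```

Emit:
{"op": "play_rows", "data": {"commands": [{"x": -0.003, "y": 0.025, "z": 0, "twist": 7}, {"x": -0.007, "y": 0.052, "z": 0, "twist": 14}, {"x": -0.011, "y": 0.079, "z": 0, "twist": 21}, {"x": -0.015, "y": 0.106, "z": 0, "twist": 28}, {"x": -0.019, "y": 0.133, "z": 0, "twist": 35}, {"x": -0.023, "y": 0.16, "z": 0, "twist": 42}, {"x": -0.026, "y": 0.185, "z": 0, "twist": 48}, {"x": -0.027, "y": 0.194, "z": 0, "twist": 53}]}}

```text
time: 7.65
tool_pos: [605.5, -53.6, 175.5]
tcp_rot: [3.14, 0.0, 2.205]
contact_force: [0.0, 0.5, -0.6]
grip_width: 91.7
finger_force: 0.0
```

```bash
python3 - <<'E'
from plant import bot
from h import *
bot.capture("wrist");bot.capture("wrist");t=bot.capture("top");s=bot.capture("scene");c=bot.capture("wrist"); o=bot.get_obs(); print(o["time"],o["tool_pos"],o["tcp_rot"],o["joint_positions"].round(2))
a=cv2.resize(c["pixels"][:,:,::-1],(512,384)); b=cv2.resize(s["pixels"][90:250,110:323,::-1],(512,384))
im=cv2.resize(np.vstack([a,b]),None,fx=.78,fy=.78); cv2.imwrite("pics/w2.png",im)
for p in [(605,-55,106),(605,-55,56),(545,-57,50),(461.3,31.7,40)]: print(p,np.array(proj(c,p))*.78)
E
```

```text
7.9 [605.30013666 -56.65928372 174.95545871] [3.14132666e+00 6.64234799e-04 2.20899180e+00] [-0.22  0.56  1.39 -0.    1.19 -0.86]
(605, -55, 106) [200.45122198 167.30062143]
(605, -55, 56) [200.11868769 148.86272309]
(545, -57, 50) [151.38889273 114.94980624]
(461.3, 31.7, 40) [129.97232361 -19.66625839]
```

View pics/w2.png

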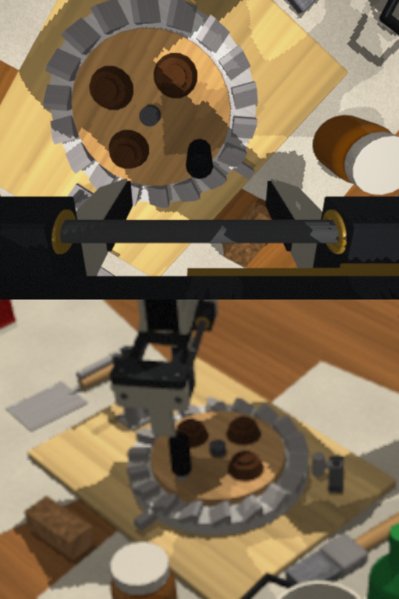

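The knob is at (199,168) where predicted (200,167), and it sits between the fingers. I'll descend and grip.

Emit:
{"op": "play_rows", "data": {"commands": [{"x": 0, "y": 0, "z": 0.03, "twist": 0}, {"x": 0, "y": 0, "z": 0.055, "twist": 0}, {"x": 0, "y": 0, "z": 0.07, "twist": 0}, {"x": 0, "y": 0, "z": 0.075, "twist": 0}, {"x": 0, "y": 0, "z": 0.075, "twist": 0}, {"x": 0, "y": 0, "z": 0.075, "twist": 0}, {"x": 0, "y": 0, "z": 0.075, "twist": 0}, {"x": 0, "y": 0, "z": 0.075, "twist": 0}]}}

```text
time: 8.7
tool_pos: [605.7, -56.2, 100.5]
tcp_rot: [3.14, 0.001, 2.207]
contact_force: [0.5, -0.3, -0.0]
grip_width: 92.4
finger_force: 0.0
```

Emit:
{"op": "play_rows", "data": {"commands": [{"x": 0, "y": 0, "z": 0, "twist": 0}, {"x": 0, "y": 0, "z": 0, "twist": 0}, {"x": 0, "y": 0, "z": 0, "twist": 0}, {"x": 0, "y": 0, "z": 0, "twist": 0}, {"x": 0, "y": 0, "z": 0, "twist": 0}, {"x": 0, "y": 0, "z": 0, "twist": 0}, {"x": 0, "y": 0, "z": 0, "twist": 0}, {"x": 0, "y": 0, "z": 0, "twist": 0}], "jaw": 1}}

```text
time: 9.5
tool_pos: [605.2, -56.0, 99.5]
tcp_rot: [3.142, -0.0, 2.207]
contact_force: [0.1, 1.1, -0.2]
grip_width: 32.3
finger_force: 0.0
```

Emit:
{"op": "play_rows", "data": {"commands": [{"x": 0, "y": 0, "z": 0, "twist": 0}, {"x": 0, "y": 0, "z": 0, "twist": 0}, {"x": 0, "y": 0, "z": 0, "twist": 0}, {"x": 0, "y": 0, "z": 0, "twist": 0}, {"x": 0, "y": 0, "z": 0, "twist": 0}, {"x": 0, "y": 0, "z": 0, "twist": 0}, {"x": 0, "y": 0, "z": 0, "twist": 0}, {"x": 0, "y": 0, "z": 0, "twist": 0}]}}

```text
time: 10.3
tool_pos: [605.4, -55.9, 99.5]
tcp_rot: [3.141, 0.0, 2.207]
contact_force: [2.8, 1.5, -1.1]
grip_width: 23.4
finger_force: 30.0
```

```bash
python3 - <<'E'
from plant import bot
from h import *
o=bot.get_obs(); print({k:np.round(o[k],3) for k in("time","tool_pos","tcp_rot","contact_force","grip_width","finger_force")})
p=o["tool_pos"][:2]; y=o["tcp_rot"][2]
X=np.array([np.cos(y),np.sin(y)]);Y=np.array([np.sin(y),-np.cos(y)])
ax=np.array([545,-57.]); d=p-ax; print(np.hypot(*d)); a0=np.arctan2(d[1],d[0])
r=np.array([np.cos(a0),np.sin(a0)]); ax=p-60*r
k=lambda a:ax+60*np.array([np.cos(a),np.sin(a)])
for i in range(1,33):
    q=k(a0+i*0.075); e=q-p if i%8 else q-p
    b=k(a0+((i-1)//8)*8*0.075); e=q-b
    print(i,round(np.degrees(a0+i*.075),1),q.round(1),"tool",round(e@X/1e3,4),round(e@Y/1e3,4))
E
```

```text
{'time': np.float64(10.3), 'tool_pos': array([605.429, -55.871,  99.546]), 'tcp_rot': array([3.141, 0.   , 2.207]), 'contact_force': array([ 2.818,  1.47 , -1.14 ]), 'grip_width': np.float64(23.393), 'finger_force': np.float64(29.999)}
60.43986475081637
1 5.4 [605.2 -51.4] tool 0.0038 0.0025
2 9.7 [604.6 -46.9] tool 0.0077 0.0046
3 14.0 [603.7 -42.5] tool 0.0118 0.0065
4 18.3 [602.4 -38.2] tool 0.016 0.0081
5 22.6 [600.8 -34. ] tool 0.0203 0.0093
6 26.9 [599.  -29.9] tool 0.0247 0.0102
7 31.2 [596.8 -26. ] tool 0.0292 0.0108
8 35.4 [594.3 -22.2] tool 0.0337 0.0111
9 39.7 [591.6 -18.6] tool 0.0045 -0.0001
10 44.0 [588.6 -15.3] tool 0.009 -0.0005
11 48.3 [585.3 -12.2] tool 0.0134 -0.0013
12 52.6 [581.9  -9.3] tool 0.0178 -0.0024
13 56.9 [578.2  -6.7] tool 0.022 -0.0038
14 61.2 [574.3  -4.4] tool 0.0262 -0.0055
15 65.5 [570.3  -2.4] tool 0.0302 -0.0075
16 69.8 [566.1  -0.7] tool 0.0341 -0.0099
17 74.1 [561.9   0.7] tool 0.0037 -0.0026
18 78.4 [557.5   1.8] tool 0.0071 -0.0055
19 82.7 [553.    2.5] tool 0.0103 -0.0086
20 87.0 [548.6   2.9] tool 0.0133 -0.012
21 91.3 [544.1   3. ] tool 0.0161 -0.0156
22 95.6 [539.6   2.7] tool 0.0185 -0.0193
23 99.9 [535.1   2.1] tool 0.0207 -0.0233
24 104.2 [530.7   1.2] tool 0.0225 -0.0274
25 108.5 [ 5.264e+02 -1.000e-01] tool 0.0015 -0.0042
26 112.8 [522.2  -1.7] tool 0.0028 -0.0086
27 117.1 [518.1  -3.6] tool 0.0037 -0.013
28 121.4 [514.2  -5.8] tool 0.0042 -0.0174
29 125.7 [510.4  -8.3] tool 0.0045 -0.0219
30 130.0 [506.9 -11. ] tool 0.0044 -0.0264
31 134.3 [503.5 -14. ] tool 0.0039 -0.0309
32 138.6 [500.4 -17.3] tool 0.0031 -0.0353
```

```bash
python3 - <<'E'
from plant import bot
from h import *
t=bot.capture("top"); cv2.imwrite("pics/t2.png",cv2.resize(t["pixels"][125:270,230:420,::-1],None,fx=4,fy=4,interpolation=cv2.INTER_CUBIC))
E
```

```text
(no output)
```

View pics/t2.png

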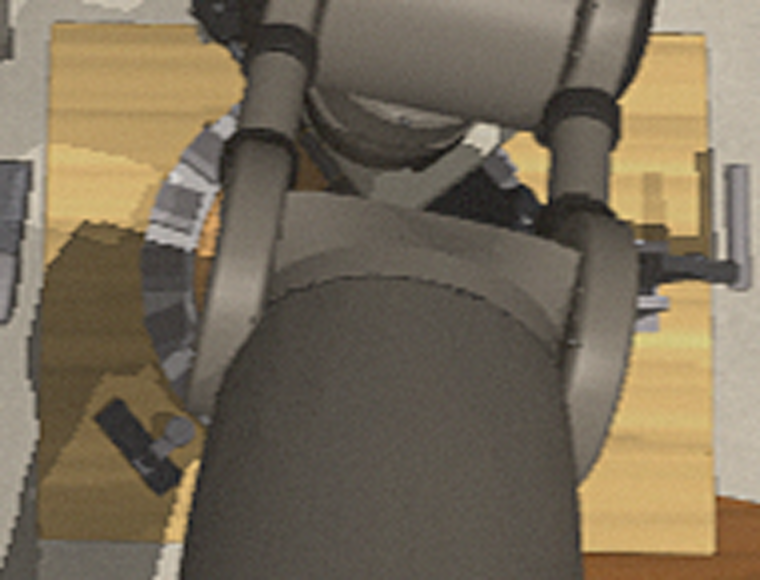

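The pawl is thrown back: its bar is now at column 737, rows 165–290, outside the hinge. Now I'll turn the table.

Emit:
{"op": "play_rows", "data": {"commands": [{"x": 0.0038, "y": 0.0025, "z": 0, "twist": 0}, {"x": 0.0077, "y": 0.0046, "z": 0, "twist": 0}, {"x": 0.0118, "y": 0.0065, "z": 0, "twist": 0}, {"x": 0.016, "y": 0.0081, "z": 0, "twist": 0}, {"x": 0.0203, "y": 0.0093, "z": 0, "twist": 0}, {"x": 0.0247, "y": 0.0102, "z": 0, "twist": 0}, {"x": 0.0292, "y": 0.0108, "z": 0, "twist": 0}, {"x": 0.0337, "y": 0.0111, "z": 0, "twist": 0}]}}

```text
time: 11.15
tool_pos: [594.3, -23.2, 99.6]
tcp_rot: [-3.141, 0.002, 2.207]
contact_force: [2.1, -3.4, -2.7]
grip_width: 23.5
finger_force: 30.0
```

Emit:
{"op": "play_rows", "data": {"commands": [{"x": 0.0045, "y": -0.0001, "z": 0, "twist": 0}, {"x": 0.009, "y": -0.0005, "z": 0, "twist": 0}, {"x": 0.0134, "y": -0.0013, "z": 0, "twist": 0}, {"x": 0.0178, "y": -0.0024, "z": 0, "twist": 0}, {"x": 0.022, "y": -0.0038, "z": 0, "twist": 0}, {"x": 0.0262, "y": -0.0055, "z": 0, "twist": 0}, {"x": 0.0302, "y": -0.0075, "z": 0, "twist": 0}, {"x": 0.0341, "y": -0.0099, "z": 0, "twist": 0}]}}

```text
time: 11.95
tool_pos: [565.6, -1.4, 99.6]
tcp_rot: [-3.141, 0.001, 2.207]
contact_force: [2.5, -6.6, -2.7]
grip_width: 23.7
finger_force: 30.0
```

Emit:
{"op": "play_rows", "data": {"commands": [{"x": 0.0037, "y": -0.0026, "z": 0, "twist": 0}, {"x": 0.0071, "y": -0.0055, "z": 0, "twist": 0}, {"x": 0.0103, "y": -0.0086, "z": 0, "twist": 0}, {"x": 0.0133, "y": -0.012, "z": 0, "twist": 0}, {"x": 0.0161, "y": -0.0156, "z": 0, "twist": 0}, {"x": 0.0185, "y": -0.0193, "z": 0, "twist": 0}, {"x": 0.0207, "y": -0.0233, "z": 0, "twist": 0}, {"x": 0.0225, "y": -0.0274, "z": 0, "twist": 0}]}}

```text
time: 12.75
tool_pos: [531.1, 0.4, 99.6]
tcp_rot: [3.14, 0.002, 2.207]
contact_force: [7.3, -5.5, -4.8]
grip_width: 23.3
finger_force: 30.0
```

Emit:
{"op": "play_rows", "data": {"commands": [{"x": 0.0013, "y": -0.0036, "z": 0, "twist": 0}, {"x": 0.0023, "y": -0.007, "z": 0, "twist": 0}, {"x": 0.003, "y": -0.01, "z": 0, "twist": 0}, {"x": 0.0034, "y": -0.0125, "z": 0, "twist": 0}, {"x": 0.0035, "y": -0.0134, "z": 0, "twist": 0}, {"x": 0.0035, "y": -0.0134, "z": 0, "twist": 0}, {"x": 0.0035, "y": -0.0134, "z": 0, "twist": 0}, {"x": 0.0035, "y": -0.0134, "z": 0, "twist": 0}]}}

```text
time: 13.55
tool_pos: [518.3, -4.4, 99.6]
tcp_rot: [3.14, 0.002, 2.207]
contact_force: [5.6, -5.3, -5.2]
grip_width: 23.3
finger_force: 30.0
```

```bash
cat > f.py <<'E'
from plant import bot
from h import *
o=bot.get_obs(); p=o["tool_pos"][:2]; F=o["contact_force"][:2]
d=p-np.array([545.4,-57.]); a=np.arctan2(d[1],d[0]); t=np.array([-np.sin(a),np.cos(a)]); r=d/np.hypot(*d)
y=o["tcp_rot"][2]; X=np.array([np.cos(y),np.sin(y)]);Y=np.array([np.sin(y),-np.cos(y)])
print(o["time"],p.round(2),"ang",np.degrees(a).round(2),"r",np.hypot(*d).round(2),"resist",(-F@t).round(2),"radial",(F@r).round(2),"t in tool",t@X,t@Y,"r in tool",r@X,r@Y)
E
python3 f.py
```

```text
13.55 [518.32  -4.44] ang 117.26 r 59.13 resist 2.54 radial -7.3 t in tool 0.159806178440428 -0.9871484109961713 r in tool 0.9871484109961713 0.15980617844042821
```

Emit:
{"op": "play_rows", "data": {"commands": [{"x": 0, "y": -0.0004, "z": 0, "twist": 0}, {"x": 0, "y": -0.0008, "z": 0, "twist": 0}, {"x": 0, "y": -0.0012, "z": 0, "twist": 0}, {"x": 0, "y": -0.0016, "z": 0, "twist": 0}, {"x": 0, "y": -0.002, "z": 0, "twist": 0}, {"x": 0, "y": -0.0024, "z": 0, "twist": 0}, {"x": 0, "y": -0.0028, "z": 0, "twist": 0}, {"x": 0, "y": -0.0032, "z": 0, "twist": 0}]}}

```text
time: 14.35
tool_pos: [515.8, -5.9, 99.6]
tcp_rot: [3.14, 0.001, 2.207]
contact_force: [5.8, -1.8, -4.8]
grip_width: 23.5
finger_force: 30.0
```

```bash
python3 f.py
```

```text
14.35 [515.83  -5.85] ang 120.03 r 59.08 resist 4.07 radial -4.45 t in tool 0.11174772207243928 -0.993736608267815 r in tool 0.993736608267815 0.11174772207243917
```

Emit:
{"op": "play_rows", "data": {"commands": [{"x": 0, "y": -0.0003, "z": 0, "twist": 0}, {"x": 0, "y": -0.0006, "z": 0, "twist": 0}, {"x": 0, "y": -0.0009, "z": 0, "twist": 0}, {"x": 0, "y": -0.0012, "z": 0, "twist": 0}, {"x": 0, "y": -0.0015, "z": 0, "twist": 0}, {"x": 0, "y": -0.0018, "z": 0, "twist": 0}, {"x": 0, "y": -0.0021, "z": 0, "twist": 0}, {"x": 0, "y": -0.0024, "z": 0, "twist": 0}]}}

```text
time: 15.15
tool_pos: [513.8, -7.1, 99.5]
tcp_rot: [3.14, 0.001, 2.207]
contact_force: [5.3, -1.5, -5.0]
grip_width: 23.2
finger_force: 30.0
```

```bash
python3 f.py
```

```text
15.15 [513.77  -7.09] ang 122.37 r 59.09 resist 3.67 radial -4.12 t in tool 0.0712109826484977 -0.9974612754138555 r in tool 0.9974612754138555 0.07121098264849761
```

Emit:
{"op": "play_rows", "data": {"commands": [{"x": 0, "y": -0.0002, "z": 0, "twist": 0}, {"x": 0, "y": -0.0004, "z": 0, "twist": 0}, {"x": 0, "y": -0.0006, "z": 0, "twist": 0}, {"x": 0, "y": -0.0008, "z": 0, "twist": 0}, {"x": 0, "y": -0.001, "z": 0, "twist": 0}, {"x": 0, "y": -0.0012, "z": 0, "twist": 0}, {"x": 0, "y": -0.0014, "z": 0, "twist": 0}, {"x": 0, "y": -0.0016, "z": 0, "twist": 0}]}}

```text
time: 15.95
tool_pos: [512.4, -8.0, 99.6]
tcp_rot: [3.14, 0.001, 2.207]
contact_force: [5.1, -1.2, -4.6]
grip_width: 23.4
finger_force: 30.0
```

```bash
python3 f.py
```

```text
15.95 [512.43  -7.98] ang 123.92 r 59.08 resist 3.56 radial -3.81 t in tool 0.04411237295707058 -0.999026575498418 r in tool 0.999026575498418 0.04411237295707073
```

Emit:
{"op": "play_rows", "data": {"commands": [{"x": 0, "y": -0.0002, "z": 0, "twist": 0}, {"x": 0, "y": -0.0004, "z": 0, "twist": 0}, {"x": 0, "y": -0.0006, "z": 0, "twist": 0}, {"x": 0, "y": -0.0008, "z": 0, "twist": 0}, {"x": 0, "y": -0.001, "z": 0, "twist": 0}, {"x": 0, "y": -0.0012, "z": 0, "twist": 0}, {"x": 0, "y": -0.0014, "z": 0, "twist": 0}, {"x": 0, "y": -0.0016, "z": 0, "twist": 0}]}}

```text
time: 16.75
tool_pos: [511.1, -8.9, 99.6]
tcp_rot: [3.14, 0.001, 2.207]
contact_force: [5.6, -0.3, -5.4]
grip_width: 23.5
finger_force: 30.0
```

```bash
python3 f.py
```

```text
16.75 [511.15  -8.88] ang 125.44 r 59.06 resist 4.36 radial -3.46 t in tool 0.01759859786118436 -0.9998451326847175 r in tool 0.9998451326847174 0.017598597861184458
```

Emit:
{"op": "play_rows", "data": {"commands": [{"x": 0, "y": -0.0002, "z": 0, "twist": 0}, {"x": 0, "y": -0.0004, "z": 0, "twist": 0}, {"x": 0, "y": -0.0006, "z": 0, "twist": 0}, {"x": 0, "y": -0.0008, "z": 0, "twist": 0}, {"x": 0, "y": -0.001, "z": 0, "twist": 0}, {"x": 0, "y": -0.0012, "z": 0, "twist": 0}, {"x": 0, "y": -0.0014, "z": 0, "twist": 0}, {"x": 0, "y": -0.0016, "z": 0, "twist": 0}]}}

```text
time: 17.55
tool_pos: [509.9, -9.7, 99.6]
tcp_rot: [3.14, 0.001, 2.207]
contact_force: [6.3, 0.0, -4.5]
grip_width: 23.4
finger_force: 30.0
```

```bash
python3 f.py
```

```text
17.55 [509.89  -9.74] ang 126.92 r 59.11 resist 5.09 radial -3.78 t in tool -0.008237641175269535 -0.9999660700583133 r in tool 0.9999660700583133 -0.008237641175269556
```

Emit:
{"op": "play_rows", "data": {"commands": [{"x": 0, "y": -0.0002, "z": 0, "twist": 0}, {"x": 0, "y": -0.0004, "z": 0, "twist": 0}, {"x": 0, "y": -0.0006, "z": 0, "twist": 0}, {"x": 0, "y": -0.0008, "z": 0, "twist": 0}, {"x": 0, "y": -0.001, "z": 0, "twist": 0}, {"x": 0, "y": -0.0012, "z": 0, "twist": 0}, {"x": 0, "y": -0.0012, "z": 0, "twist": 0}, {"x": 0, "y": -0.0012, "z": 0, "twist": 0}]}}

```text
time: 18.35
tool_pos: [509.8, -9.9, 99.6]
tcp_rot: [3.138, 0.001, 2.207]
contact_force: [8.8, 3.2, -7.0]
grip_width: 23.4
finger_force: 30.0
```

```bash
python3 f.py
```

```text
18.35 [509.79  -9.9 ] ang 127.09 r 59.05 resist 9.0 radial -2.75 t in tool -0.01147324259148332 -0.9999341801860945 r in tool 0.9999341801860945 -0.01147324259148339
```

Emit:
{"op": "play_rows", "data": {"commands": [{"x": 0, "y": -0.0001, "z": 0, "twist": 0}, {"x": 0, "y": -0.0002, "z": 0, "twist": 0}, {"x": 0, "y": -0.0003, "z": 0, "twist": 0}, {"x": 0, "y": -0.0004, "z": 0, "twist": 0}, {"x": 0, "y": -0.0004, "z": 0, "twist": 0}, {"x": 0, "y": -0.0004, "z": 0, "twist": 0}, {"x": 0, "y": -0.0004, "z": 0, "twist": 0}, {"x": 0, "y": -0.0004, "z": 0, "twist": 0}]}}

```text
time: 19.15
tool_pos: [509.7, -9.9, 99.6]
tcp_rot: [3.137, 0.001, 2.207]
contact_force: [10.6, 4.4, -8.8]
grip_width: 23.3
finger_force: 30.0
```

```bash
python3 f.py
```

```text
19.15 [509.72  -9.92] ang 127.16 r 59.07 resist 11.1 radial -2.86 t in tool -0.012695123360284485 -0.9999194136743557 r in tool 0.9999194136743556 -0.012695123360284503
```

Firm contact: the push at the knob rose by about 7 N, and the pose matches the predicted angle. I'll relax a little, then release and rise.

Emit:
{"op": "play_rows", "data": {"commands": [{"x": 0, "y": 0.0004, "z": 0, "twist": 0}, {"x": 0, "y": 0.0009, "z": 0, "twist": 0}, {"x": 0, "y": 0.0009, "z": 0, "twist": 0}, {"x": 0, "y": 0.0009, "z": 0, "twist": 0}, {"x": 0, "y": 0.0009, "z": 0, "twist": 0}, {"x": 0, "y": 0.0009, "z": 0, "twist": 0}, {"x": 0, "y": 0.0009, "z": 0, "twist": 0}, {"x": 0, "y": 0.0009, "z": 0, "twist": 0}]}}

```text
time: 19.95
tool_pos: [509.8, -9.8, 99.6]
tcp_rot: [3.139, 0.001, 2.207]
contact_force: [8.1, 1.4, -7.1]
grip_width: 23.2
finger_force: 30.0
```

Emit:
{"op": "play_rows", "data": {"commands": [{"x": 0, "y": 0, "z": 0, "twist": 0}, {"x": 0, "y": 0, "z": 0, "twist": 0}, {"x": 0, "y": 0, "z": 0, "twist": 0}, {"x": 0, "y": 0, "z": 0, "twist": 0}, {"x": 0, "y": 0, "z": 0, "twist": 0}, {"x": 0, "y": 0, "z": -0.01, "twist": 0}, {"x": 0, "y": 0, "z": -0.04, "twist": 0}, {"x": 0, "y": 0, "z": -0.075, "twist": 0}], "jaw": 0}}

```text
time: 20.75
tool_pos: [507.9, -10.6, 175.1]
tcp_rot: [-3.14, -0.002, 2.207]
contact_force: [0.4, -0.3, 0.4]
grip_width: 82.6
finger_force: 0.0
```

```bash
python3 - <<'E'
from plant import bot
from h import *
c=bot.capture("wrist");o=bot.get_obs();p=o["tool_pos"];print(o["time"],p,o["tcp_rot"],o["grip_width"])
y=o["tcp_rot"][2]; X=np.array([np.cos(y),np.sin(y)]);Y=np.array([np.sin(y),-np.cos(y)])
a=.69+1.95; print("bar",-208+52*np.cos(a),62+52*np.sin(a))
e=np.array([577,-208+52*np.cos(a)])-p[:2]; print(e,e@X,e@Y)
s=bot.capture("top");cv2.imwrite("pics/t3.png",cv2.resize(s["pixels"][125:270,230:420,::-1],None,fx=4,fy=4,interpolation=cv2.INTER_CUBIC))
E
```

```text
20.8 [511.07222487 -11.05642803 181.50571181] [3.13571223 0.00597771 2.20719128] 86.66034054227514
bar -253.59453030050264 87.00277597940973
[  65.92777513 -242.53810228] -234.24055711278527 -91.11840644367102
```

View pics/t3.png

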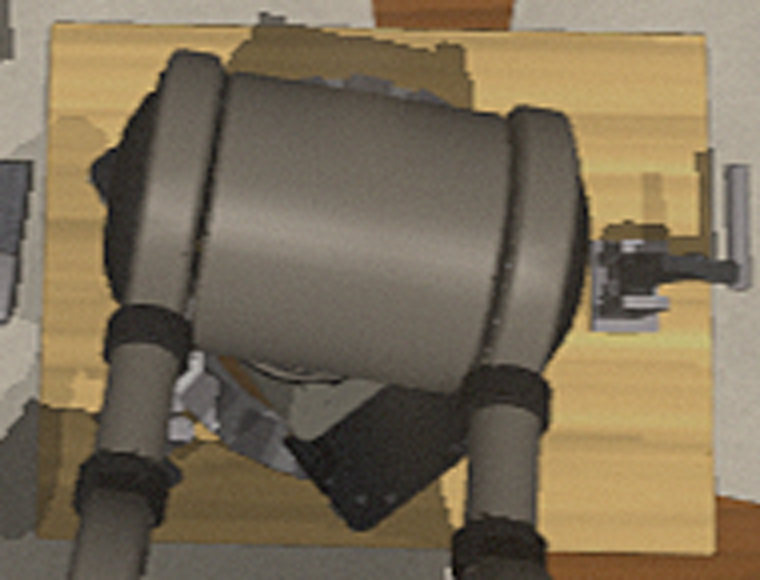

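The pawl is still back (bar at column 737), and the lug lies beside the post near (190,430). Next I'll return to the pawl handle.

Emit:
{"op": "play_rows", "data": {"commands": [{"x": -0.029, "y": -0.011, "z": 0, "twist": -7}, {"x": -0.06, "y": -0.023, "z": 0, "twist": -14}, {"x": -0.092, "y": -0.036, "z": 0, "twist": -21}, {"x": -0.124, "y": -0.048, "z": 0, "twist": -28}, {"x": -0.156, "y": -0.061, "z": 0, "twist": -35}, {"x": -0.188, "y": -0.073, "z": 0, "twist": -42}, {"x": -0.22, "y": -0.086, "z": 0, "twist": -49}, {"x": -0.235, "y": -0.091, "z": 0, "twist": -53}]}}

```text
time: 21.65
tool_pos: [575.2, -256.8, 174.3]
tcp_rot: [-3.141, 0.0, 3.134]
contact_force: [0.3, 0.6, 0.5]
grip_width: 92.0
finger_force: 0.0
```

```bash
python3 - <<'E'
from plant import bot
from h import *
for i in range(4): c=bot.capture("wrist")
o=bot.get_obs();p=o["tool_pos"];print(o["time"],p,o["tcp_rot"],o["grip_width"])
cv2.imwrite("pics/w4.png",c["pixels"][:,:,::-1])
for q in [(577,-253.6,87),(598,-253.6,87),(542,-208,62)]: print(q,proj(c,q))
E
```

```text
21.85 [ 574.70150675 -253.32931114  174.13882836] [ 3.14055118e+00 -9.30016627e-04  3.12984673e+00] 91.95084185617758
(577, -253.6, 87) (np.float64(255.94690328943628), np.float64(210.2009413632371))
(598, -253.6, 87) (np.float64(256.27795831686325), np.float64(236.8294919978))
(542, -208, 62) (np.float64(315.6407238699604), np.float64(154.08490062011052))
```

View pics/w4.png

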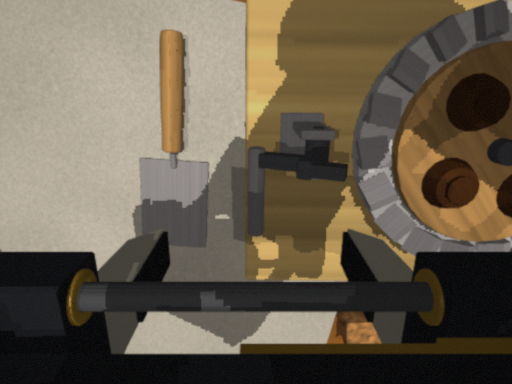

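The bar is at column 256 and ends at row 236, exactly as predicted. I'll descend and grip.

Emit:
{"op": "play_rows", "data": {"commands": [{"x": -0.002, "y": 0, "z": 0.03, "twist": 0}, {"x": -0.003, "y": 0, "z": 0.06, "twist": 0}, {"x": -0.003, "y": 0, "z": 0.075, "twist": 0}, {"x": -0.003, "y": 0, "z": 0.081, "twist": 0}, {"x": -0.003, "y": 0, "z": 0.081, "twist": 0}, {"x": -0.003, "y": 0, "z": 0.081, "twist": 0}, {"x": -0.003, "y": 0, "z": 0.081, "twist": 0}, {"x": -0.003, "y": 0, "z": 0.081, "twist": 0}]}}

```text
time: 22.65
tool_pos: [578.6, -254.0, 94.6]
tcp_rot: [-3.141, 0.002, 3.132]
contact_force: [-0.1, 0.2, 0.1]
grip_width: 91.7
finger_force: 0.0
```

Emit:
{"op": "play_rows", "data": {"commands": [{"x": 0, "y": 0, "z": 0, "twist": 0}, {"x": 0, "y": 0, "z": 0, "twist": 0}, {"x": 0, "y": 0, "z": 0, "twist": 0}, {"x": 0, "y": 0, "z": 0, "twist": 0}, {"x": 0, "y": 0, "z": 0, "twist": 0}, {"x": 0, "y": 0, "z": 0, "twist": 0}, {"x": 0, "y": 0, "z": 0, "twist": 0}, {"x": 0, "y": 0, "z": 0, "twist": 0}], "jaw": 1}}

```text
time: 23.45
tool_pos: [578.1, -253.8, 93.5]
tcp_rot: [3.141, -0.0, 3.132]
contact_force: [0.5, -0.0, -0.4]
grip_width: 32.3
finger_force: 0.0
```

Emit:
{"op": "play_rows", "data": {"commands": [{"x": 0, "y": 0, "z": 0, "twist": 0}, {"x": 0, "y": 0, "z": 0, "twist": 0}, {"x": 0, "y": 0, "z": 0, "twist": 0}, {"x": 0, "y": 0, "z": 0, "twist": 0}, {"x": 0, "y": 0, "z": 0, "twist": 0}, {"x": 0, "y": 0, "z": 0, "twist": 0}, {"x": 0, "y": 0, "z": 0, "twist": 0}, {"x": 0, "y": 0, "z": 0, "twist": 0}]}}

```text
time: 24.25
tool_pos: [578.2, -253.9, 93.5]
tcp_rot: [-3.142, 0.0, 3.132]
contact_force: [-0.3, 0.1, 0.4]
grip_width: 10.8
finger_force: 30.0
```

```bash
python3 - <<'E'
import numpy as np
p=lambda a:np.array([52*np.cos(a),52*np.sin(a)])
A=np.linspace(2.64,1.12,17)
for i,a in enumerate(A):
    if i: print(i,round(a-.69,2),(p(a)-p(A[(i-1)//8*8])).round(1))
print((p(.95)-p(1.12)).round(1))
E
```

```text
1 1.86 [2.6 4.2]
2 1.76 [5.5 8.2]
3 1.66 [ 8.9 11.8]
4 1.57 [12.5 15.1]
5 1.48 [16.5 18.1]
6 1.38 [20.7 20.7]
7 1.28 [25.1 22.8]
8 1.19 [29.8 24.5]
9 1.1 [4.8 1.3]
10 1.0 [9.6 2.1]
11 0.91 [14.6  2.5]
12 0.81 [19.5  2.3]
13 0.72 [24.4  1.8]
14 0.62 [29.2  0.7]
15 0.53 [33.9 -0.8]
16 0.43 [38.5 -2.7]
[ 7.6 -4.5]
```

Emit:
{"op": "play_rows", "data": {"commands": [{"x": 0, "y": 0.0026, "z": -0.0042, "twist": 0}, {"x": 0, "y": 0.0055, "z": -0.0082, "twist": 0}, {"x": 0, "y": 0.0089, "z": -0.0118, "twist": 0}, {"x": 0, "y": 0.0125, "z": -0.0151, "twist": 0}, {"x": 0, "y": 0.0165, "z": -0.0181, "twist": 0}, {"x": 0, "y": 0.0207, "z": -0.0207, "twist": 0}, {"x": 0, "y": 0.0251, "z": -0.0228, "twist": 0}, {"x": 0, "y": 0.0298, "z": -0.0245, "twist": 0}]}}

```text
time: 25.05
tool_pos: [579.0, -226.4, 120.6]
tcp_rot: [-3.136, 0.003, 3.132]
contact_force: [-2.9, -10.2, 7.8]
grip_width: 10.8
finger_force: 30.0
```

Emit:
{"op": "play_rows", "data": {"commands": [{"x": 0, "y": 0.0048, "z": -0.0013, "twist": 0}, {"x": 0, "y": 0.0096, "z": -0.0021, "twist": 0}, {"x": 0, "y": 0.0146, "z": -0.0025, "twist": 0}, {"x": 0, "y": 0.0195, "z": -0.0023, "twist": 0}, {"x": 0, "y": 0.0244, "z": -0.0018, "twist": 0}, {"x": 0, "y": 0.0292, "z": -0.0007, "twist": 0}, {"x": 0, "y": 0.0339, "z": 0.0008, "twist": 0}, {"x": 0, "y": 0.0385, "z": 0.0027, "twist": 0}]}}

```text
time: 25.85
tool_pos: [580.0, -186.4, 117.0]
tcp_rot: [-3.139, 0.004, 3.132]
contact_force: [1.5, -6.5, 0.3]
grip_width: 11.2
finger_force: 29.9
```

Emit:
{"op": "play_rows", "data": {"commands": [{"x": 0, "y": 0.001, "z": 0.0005, "twist": 0}, {"x": 0, "y": 0.002, "z": 0.001, "twist": 0}, {"x": 0, "y": 0.003, "z": 0.0016, "twist": 0}, {"x": 0, "y": 0.0037, "z": 0.002, "twist": 0}, {"x": 0, "y": 0.0037, "z": 0.002, "twist": 0}, {"x": 0, "y": 0.0037, "z": 0.002, "twist": 0}, {"x": 0, "y": 0.0037, "z": 0.002, "twist": 0}, {"x": 0, "y": 0.0037, "z": 0.002, "twist": 0}]}}

```text
time: 26.65
tool_pos: [580.2, -182.6, 114.8]
tcp_rot: [-3.139, 0.004, 3.132]
contact_force: [2.4, -4.3, 0.2]
grip_width: 10.9
finger_force: 29.9
```

Emit:
{"op": "play_rows", "data": {"commands": [{"x": 0, "y": 0, "z": 0, "twist": 0}, {"x": 0, "y": 0, "z": 0, "twist": 0}, {"x": 0, "y": 0, "z": 0, "twist": 0}, {"x": 0, "y": 0, "z": 0, "twist": 0}, {"x": 0, "y": 0, "z": 0, "twist": 0}, {"x": 0, "y": 0, "z": 0, "twist": 0}, {"x": 0, "y": 0, "z": 0, "twist": 0}, {"x": 0, "y": 0, "z": 0, "twist": 0}], "jaw": 0}}

```text
time: 27.45
tool_pos: [578.8, -181.8, 113.3]
tcp_rot: [3.141, -0.0, 3.132]
contact_force: [-0.2, -0.3, 0.8]
grip_width: 70.1
finger_force: 0.0
```

Emit:
{"op": "play_rows", "data": {"commands": [{"x": 0, "y": 0, "z": -0.02, "twist": 0}, {"x": 0, "y": 0, "z": -0.05, "twist": 0}, {"x": 0, "y": 0, "z": -0.085, "twist": 0}, {"x": 0, "y": 0, "z": -0.12, "twist": 0}, {"x": 0, "y": 0, "z": -0.135, "twist": 0}, {"x": 0, "y": 0, "z": -0.135, "twist": 0}, {"x": 0, "y": 0, "z": -0.135, "twist": 0}, {"x": 0, "y": 0, "z": -0.135, "twist": 0}]}}

```text
time: 28.25
tool_pos: [578.2, -181.6, 246.5]
tcp_rot: [3.14, -0.003, 3.132]
contact_force: [0.1, 0.1, -0.2]
grip_width: 91.7
finger_force: 0.0
```

```bash
python3 - <<'E'
from plant import bot
from h import *
for i in range(2): c=bot.capture("wrist")
o=bot.get_obs();print(o["time"],o["tool_pos"],o["contact_force"])
cv2.imwrite("pics/w5.png",cv2.resize(c["pixels"][:,:,::-1],(768,576),interpolation=cv2.INTER_CUBIC))
for t in(0,.15,.25,.33,.4):
    a=.69+t; print(t,np.array(proj(c,(597,-208+52*np.cos(a),62+52*np.sin(a))))*1.5)
E
```

```text
28.35 [ 578.34259628 -181.64184755  246.71407689] [0.81229211 0.26006343 0.10193888]
0 [404.63844666 302.1855914 ]
0.15 [396.07336686 305.45614734]
0.25 [389.43349742 307.42908279]
0.33 [383.63923027 308.86141759]
0.4 [378.25417787 309.99438182]
```

View pics/w5.png

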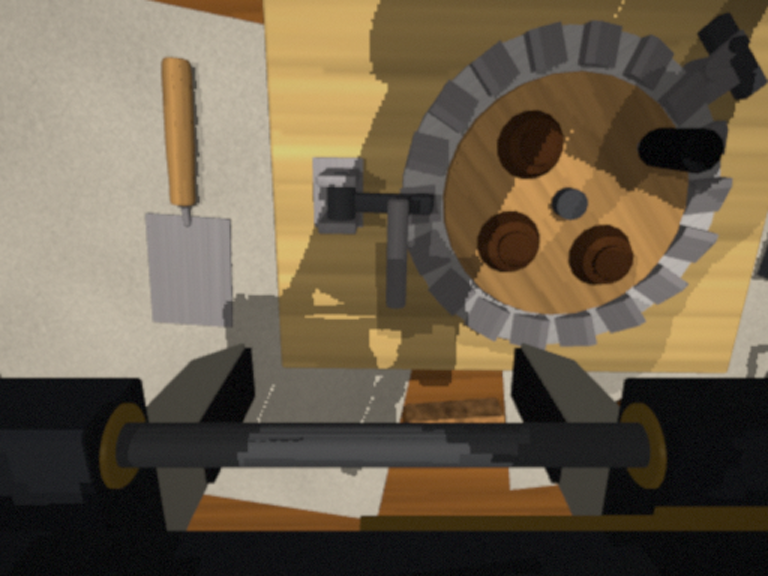

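The pawl lies down on the teeth: bar at column 396, about 0.15 rad. The lug is against the post near (715,75), and the gripper is clear.

```bash
python3 -c "
from plant import bot
print(bot.close_job())"
```

```text
the job is handed in; nothing more can be done
None
```

The job is handed in, with no verdict returned: the lug was pressed on the stop (knob push up about 7 N, so roughly 3.5 N at the post) and left against it, the pawl is back down on the teeth at about 0.15 rad, and everything is released.

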